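# Stack a crosswise drying crib on the illustrator's desk

### The arm

A 6-joint arm with a two-finger parallel gripper is mounted at the origin on the work surface. World frame = base frame: x ahead of the robot, y to its left, z up, the work surface at z = 0. Lengths are in m, angles in degrees, forces in N, time in s.
With the tool pointing down it reaches from about 0.35 to 0.875 m from the base axis. Payload 4.2 kg.
Tool frame: the origin (TCP) lies on the mounting face of the last link; the fingertips stand 182 mm ahead of it and the grasp point (between the pads) lies 164 mm ahead of it (r.tcp_to_grasp is the distance from the TCP to the grasp point, in m); z points along the fingers, y is the line along which they close (so a half turn about z gives the same grasp; the last joint's range is limited). The gripper opens to 87 mm and grips with 3 to 60 N. Pads are 19 mm wide; open, the fingers measure 117 mm over their backs; the gripper's body (75 mm by 190 mm) begins 51 mm behind the grasp point.
Start: joints at [88.728, 22.042, 0.453, 0, -68.411, -14.817], TCP at [0.173, 0.601, 0.405] pointing down, gripper open.
Joint ranges: [-179.83, 179.83], [-69.29, 118.12], [-61.27, 80.66], [-181.25, 117.63], [-171.15, -9.14], [-177.46, 177.46]. Speed limits (degrees/s): [159.86, 159.86, 180, 180, 180, 180].

### API

Orientations are given as a 3x3 rotation matrix whose columns are the frame's x, y, z axes.
In Python, from station import sense, eyes, r gives the robot as it stands.
- The arm moves only by the tool jog_arm, never from a script. Its argument "increments" is a list of rows, each a list of 4 numbers: the shift along the tool's x, y, z normalised to -1 to 1, where 1 is 0.02 m, then the turn about the tool's z normalised to -1 to 1, where 1 is 0.08 rad. A call has 1 to 10 rows; each row shifts and turns the commanded pose from where the row before left it, along the tool's axes as they then stand; what a row does not reach is not made up. A row lasts 1/10 s, in which the tool goes at most 50 mm and 8.59 degrees, less where a joint would pass 70% of its speed; a pose out of reach is approached as far as the arm can. A call with a number of a shift or a turn outside -1 to 1 is refused whole. A call with a gripper value outside its range is refused whole. "grip" is the finger opening in mm, from 0 to 87, set as the call begins (left out, the last holds). The fingers move at their own pace and stop on an object; the grip force is fixed at half the most. Time passes only in rows, so rows that do not move let the fingers close. It gives the time, the measured TCP pose, the force, the opening and the grip force at its end, in the units of the state.
- sense(): the state, without advancing time (a new reading comes with each control period).
- eyes.capture(name): name is "scene" or "top"; returns the picture (480x640x3 uint8, blue, green, red); there is no depth.
- eyes.get_calibration(name): a dict with "camera_matrix" (3x3 intrinsics, pixels), "k1" (the pictures are not rectified: a ray, as slopes to the right and down, at radius r is drawn at 1 + k1 r^2 times it, then the intrinsics apply), "R" (3x3) and "t" (3): a world point X has camera coordinates R X + t. Camera axes: x right, y down, z forward; pixel columns grow to the right and rows downward; lengths in m; the calibration is good to about 2 mm. A picture is of the moment at which its call begins. get_calibration takes no time and is no camera call.
- r.finish_job(): hands the job in; it is judged then, once.
Trained networks look in the newest picture that a camera, given by its name, has taken for a name from the list of things; names that differ only in an ending like _2 or _b are one class to them, and where a whole thing is asked for, a point or a joint stands for the part that bears it (a point fixed in the world has none). Each returns a list of dicts, best first, with "conf" (0 to 1); they miss things now and then, are a little off and sometimes report something else, mostly with a low value. They report only what shows in the picture. A call takes as long as a camera call. They do not tell look-alikes from the thing itself.
- eyes.spot_in(camera, name): "centre" ([x, y, z] in m, in world coordinates, good to about 4 mm: the middle of the surface that is visible of it).
- eyes.outline_of(camera, name): "mask" (480x640 bool, what is visible of it).
The state is a dict: "time_s": time; "joints": joint angles; "joint_velocities": joint speeds; "effort": joint torques, N m; "tcp_pos": TCP position; "ee_rot": TCP orientation; "wrist_force": force on the tool from outside, world axes, zero at the start; "moment": the same for the moment, N m; "gripper_width": opening from 0.0 (shut) to 1.0 (fully open); "gripper_force": force on a finger pad.
Only numpy, scipy, OpenCV 4.12 (cv2) and the standard library are available. Lean on these libraries where they do the work, as an engineer would, in place of code of your own. Each camera call takes 0.05 s, during which the arm holds its last target. There are 200 camera calls.

### The job

Build the drying crib log-cabin fashion on its square base: lay the two pale slats flat across the two fixed runners, then the two dark slats flat across the pale ones, each slat flush along an edge of the base with its ends flush too, so that the crib stands square with two slats to a layer, one at each side. One dark slat stands on its narrow edge in the red sorter and must lie flat like the rest. Leave the tin in the sorter, the pencil cup and the ink bottle where they stand, and do not touch the freshly inked panel.

Things in the scene. Friction and masses are not known exactly. Their poses are not given: they have to be found in the camera images.
- base: fixed crib base: board 140 x 140 x 8 thick with two fixed dark runners, each 140 (along base x) x 28 x 12, middles at y = +-56, flush with the edges, tops 20 above the desk. Origin: centre of the underside, z up. Pale slats belong along base y, middles at x = +-56, dark slats along base x, middles at y = +-56.
- pale_a: pale wooden slat, lying loose, flat on the desk, any way round. 140 long, 28 wide, 12 thick. Origin at its very middle; x along its length, y across its width, z through its thickness.
- pale_b: pale wooden slat, the same as pale_a, lying loose, flat on the desk, any way round. 140 long, 28 wide, 12 thick. Origin at its very middle; x along its length, y across its width, z through its thickness.
- dark_a: dark brown wooden slat, lying loose, flat on the desk, any way round. 140 long, 28 wide, 12 thick. Origin at its very middle; x along its length, y across its width, z through its thickness.
- dark_b: dark brown wooden slat of the same size (140 x 28 x 12), on its narrow edge in one slot of the red sorter, length along the slot, foot 6 and upper edge 34 above the desk. Origin at its very middle; x along its length, y across its 28 width (upright at the start), z through its 12 thickness (level at the start). Either face may end up.
- sorter: low red sorter, fixed to the desk: base plate 110 (x) x 100 (y), 6 thick, with two slots along its x at y = +25 and -25, each between two ribs 6 thick and 15 apart, whose tops are 20 above the desk. Origin at the centre of its underside; z up.
- tin: flat blue tin 120 x 12 x 50 high, loose, standing on edge in the sorter's other slot, length (x) along the slot; its foot 6 and its top 56 above the desk. Origin midway along and across it, 14 above its foot. Bystander.
- panel: freshly inked paper-white board with a black and white picture, 140 (x) x 100 (y), 3 thick, flat on the desk, fixed. Origin at the centre of its underside. Not to be touched.
- cup: red pencil cup, loose, 66 in diameter, 100 high, with pencils up to 155 high. Origin at the centre of its underside. Bystander.
- ink: black ink bottle, loose, 52 in diameter, 62 high. Origin at the centre of its underside. Bystander.
Things that resemble listed ones, but are neither listed nor needed, are in the scene too. Leave any grey or purple look-alike of the dark_a alone.

How it is judged (in metres and radians):
On the way:
1. the two pale slats lie across the runners, let go ((((y of pale_a in the frame of base between -0.013 and 0.013 m and x of pale_a in the frame of base between 0.043 and 0.069 m and z of pale_a in the frame of base between 0.022 and 0.03 m and angle between the x axis of pale_a and the y axis of base, either way round below 0.16 rad and angle between the z axis of pale_a and the z axis of base, either way round below 0.1 rad) and (y of pale_b in the frame of base between -0.013 and 0.013 m and x of pale_b in the frame of base between -0.069 and -0.043 m and z of pale_b in the frame of base between 0.022 and 0.03 m and angle between the x axis of pale_b and the y axis of base, either way round below 0.16 rad and angle between the z axis of pale_b and the z axis of base, either way round below 0.1 rad)) or ((y of pale_a in the frame of base between -0.013 and 0.013 m and x of pale_a in the frame of base between -0.069 and -0.043 m and z of pale_a in the frame of base between 0.022 and 0.03 m and angle between the x axis of pale_a and the y axis of base, either way round below 0.16 rad and angle between the z axis of pale_a and the z axis of base, either way round below 0.1 rad) and (y of pale_b in the frame of base between -0.013 and 0.013 m and x of pale_b in the frame of base between 0.043 and 0.069 m and z of pale_b in the frame of base between 0.022 and 0.03 m and angle between the x axis of pale_b and the y axis of base, either way round below 0.16 rad and angle between the z axis of pale_b and the z axis of base, either way round below 0.1 rad))) and contact force between each of pale_a, pale_b and the fingers below 0.05 N), for 0.2 s.
At the end, for the whole second after the job is handed in: The pale slats lie flat across the runners and the dark slats flat across the pale ones, one at each side, every slat within 13 mm of flush with the base's edges, along and across, within 0.16 rad of square, lying flat on its layer (height within 4 mm), and at rest ((((y of pale_a in the frame of base between -0.013 and 0.013 m and x of pale_a in the frame of base between 0.043 and 0.069 m and z of pale_a in the frame of base between 0.022 and 0.03 m and angle between the x axis of pale_a and the y axis of base, either way round below 0.16 rad and angle between the z axis of pale_a and the z axis of base, either way round below 0.1 rad) and (y of pale_b in the frame of base between -0.013 and 0.013 m and x of pale_b in the frame of base between -0.069 and -0.043 m and z of pale_b in the frame of base between 0.022 and 0.03 m and angle between the x axis of pale_b and the y axis of base, either way round below 0.16 rad and angle between the z axis of pale_b and the z axis of base, either way round below 0.1 rad)) or ((y of pale_a in the frame of base between -0.013 and 0.013 m and x of pale_a in the frame of base between -0.069 and -0.043 m and z of pale_a in the frame of base between 0.022 and 0.03 m and angle between the x axis of pale_a and the y axis of base, either way round below 0.16 rad and angle between the z axis of pale_a and the z axis of base, either way round below 0.1 rad) and (y of pale_b in the frame of base between -0.013 and 0.013 m and x of pale_b in the frame of base between 0.043 and 0.069 m and z of pale_b in the frame of base between 0.022 and 0.03 m and angle between the x axis of pale_b and the y axis of base, either way round below 0.16 rad and angle between the z axis of pale_b and the z axis of base, either way round below 0.1 rad))) and (((x of dark_a in the frame of base between -0.013 and 0.013 m and y of dark_a in the frame of base between 0.043 and 0.069 m and z of dark_a in the frame of base between 0.034 and 0.042 m and angle between the x axis of dark_a and the x axis of base, either way round below 0.16 rad and angle between the z axis of dark_a and the z axis of base, either way round below 0.1 rad) and (x of dark_b in the frame of base between -0.013 and 0.013 m and y of dark_b in the frame of base between -0.069 and -0.043 m and z of dark_b in the frame of base between 0.034 and 0.042 m and angle between the x axis of dark_b and the x axis of base, either way round below 0.16 rad and angle between the z axis of dark_b and the z axis of base, either way round below 0.1 rad)) or ((x of dark_a in the frame of base between -0.013 and 0.013 m and y of dark_a in the frame of base between -0.069 and -0.043 m and z of dark_a in the frame of base between 0.034 and 0.042 m and angle between the x axis of dark_a and the x axis of base, either way round below 0.16 rad and angle between the z axis of dark_a and the z axis of base, either way round below 0.1 rad) and (x of dark_b in the frame of base between -0.013 and 0.013 m and y of dark_b in the frame of base between 0.043 and 0.069 m and z of dark_b in the frame of base between 0.034 and 0.042 m and angle between the x axis of dark_b and the x axis of base, either way round below 0.16 rad and angle between the z axis of dark_b and the z axis of base, either way round below 0.1 rad))) and linear speed of each of pale_a, pale_b, dark_a, dark_b below 0.02 m/s); the robot touches nothing.
It fails at once if the pencil cup is shifted more than 15 mm or tipped (distance of cup from where it was at the start of the episode above 0.015 m or angle between cup's own z axis and vertical above 0.25 rad).
It fails at once if the ink bottle is shifted more than 15 mm or tipped (distance of ink from where it was at the start of the episode above 0.015 m or angle between ink's own z axis and vertical above 0.25 rad).
It fails at once if the tin is shifted more than 20 mm or tipped over (distance of tin from where it was at the start of the episode above 0.02 m or angle between tin's own z axis and vertical above 0.5 rad).
It fails at once if the inked panel is touched, by the robot or by a slat (contact force between panel and anything else above 0.2 N).
It also fails if it takes over 72 s, if anything falls off the work surface, if the arm or the gripper's body presses on something with over 40 N, if the wrist force passes 120 N, or if a joint passes its speed limit or range.

## Working session

There is one attempt and no reset: what is moved stays moved. The work goes in short steps, Python scripts to look and compute and a tool call to move; the robot and the scene stay as the last step left them, time stands still between calls to the robot, and variables do not carry over. Pictures are saved under pics/ and viewed, at most 10 in all, crops included, and the job is handed in when it is done.

Besides the shell and the picture viewer there is one more tool, called by a JSON object that holds its "api" and its "payload", one argument or row to a line. jog_arm: Moves the arm, as the interface text tells. Its arguments: {"type":"object","properties":{"increments":{"type":"array"},"grip":{"type":"number"}},"required":["increments"]}

```bash
mkdir -p pics; ls
python3 - <<'E'
from station import sense, eyes, r
import cv2
for n in("top","scene"):
    cv2.imwrite(f"pics/{n}0.png",eyes.capture(n))
    c=eyes.get_calibration(n);print(n,c)
    for k in("base","pale_a","dark_a","sorter","tin","panel","cup","ink"):
        for d in eyes.spot_in(n,k): print(n,k,d)
s=sense();print(s["time_s"],s["tcp_pos"],s["ee_rot"],s["gripper_width"])
E
```

```text
pics
top {'camera_matrix': array([[461.03126028,   0.        , 316.00691422],
       [  0.        , 461.03126028, 238.81628157],
       [  0.        ,   0.        ,   1.        ]]), 'k1': -0.12272473543972576, 'R': array([[ 0.00759577, -0.99974473,  0.02127881],
       [-0.99174889, -0.01025482, -0.12778488],
       [ 0.12797047, -0.02013261, -0.99157362]]), 't': array([-0.01986797,  0.54144481,  1.19262439])}
top base {'centre': [0.5331, 0.0166, 0.0133], 'conf': 0.72}
top pale_a {'centre': [0.496, 0.4246, 0.0151], 'conf': 0.64}
top dark_a {'centre': [0.5928, -0.2889, 0.0344], 'conf': 0.68}
top dark_a {'centre': [0.2575, 0.315, 0.0153], 'conf': 0.67}
top dark_a {'centre': [0.8045, 0.1632, 0.0115], 'conf': 0.67}
top dark_a {'centre': [0.4472, 0.2172, 0.0141], 'conf': 0.66}
top tin {'centre': [0.6211, -0.2414, 0.056], 'conf': 0.76}
top cup {'centre': [0.5085, -0.427, 0.1002], 'conf': 0.76}
top ink {'centre': [0.7635, 0.03, 0.0623], 'conf': 0.66}
top ink {'centre': [0.4596, -0.2038, 0.0128], 'conf': 0.58}
top ink {'centre': [0.6096, 0.2784, 0.0012], 'conf': 0.44}
scene {'camera_matrix':
[... 777 characters left out ...]
rk_a {'centre': [0.263, 0.3032, 0.014], 'conf': 0.55}
scene sorter {'centre': [0.6147, -0.2743, 0.0104], 'conf': 0.93}
scene tin {'centre': [0.6351, -0.258, 0.0574], 'conf': 0.87}
scene panel {'centre': [0.6137, 0.2701, 0.004], 'conf': 0.76}
scene panel {'centre': [0.5313, -0.4473, 0.0898], 'conf': 0.69}
scene cup {'centre': [0.5338, -0.4484, 0.0907], 'conf': 0.72}
scene ink {'centre': [0.7785, 0.0141, 0.0419], 'conf': 0.55}
scene ink {'centre': [0.6362, -0.2588, 0.0581], 'conf': 0.3}
0.9 [0.1731753  0.60050881 0.40477032] [[ 9.60831205e-01 -2.77134255e-01 -2.35790478e-05]
 [-2.77134254e-01 -9.60831205e-01  3.67495813e-05]
 [-3.28400528e-05 -2.87755827e-05 -9.99999999e-01]] 0.998210935050311
```

View pics/top0.png

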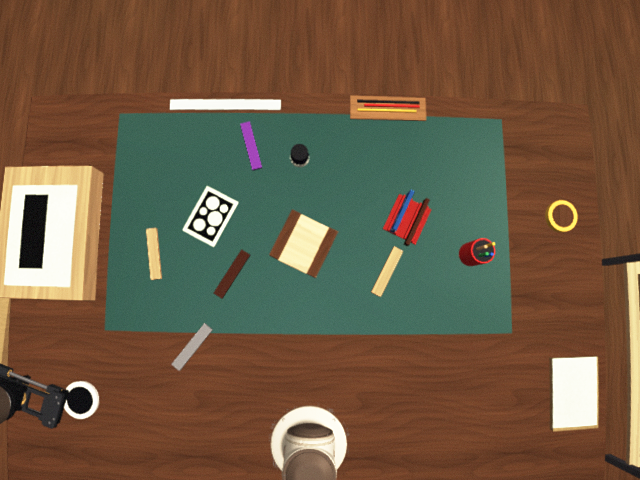

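View pics/scene0.png

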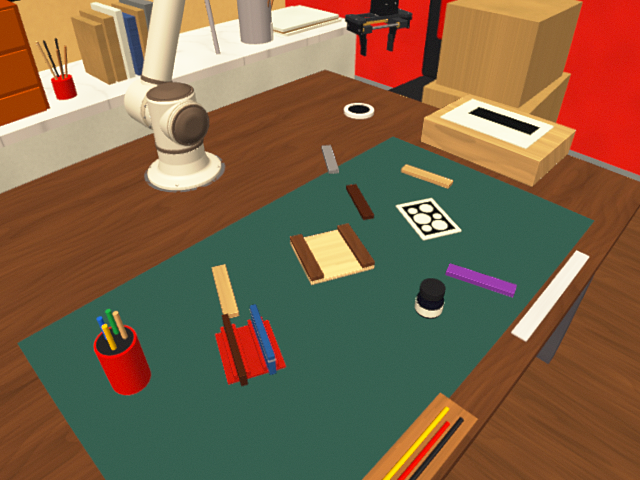

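Candidates seen in the top picture: 
- **Pale:** (153,254) and (387,272). 
- **Dark brown:** flat at (232,274), and in the sorter at (417,222). 
- **Look-alikes to leave alone:** purple (251,146) and grey (192,347). The runners on the base are also dark but fixed. 

I'll use dark_a = (232,274) and confirm it in a crop, then fit poses by silhouette.

```bash
cat > h.py <<'E'
import numpy as np, cv2
from station import sense, eyes, r
from scipy.optimize import minimize
def proj(n,P):
    c=eyes.get_calibration(n);X=P@c["R"].T+c["t"];s=X[:,:2]/X[:,2:]
    s=s*(1+c["k1"]*(s**2).sum(1,keepdims=True));K=c["camera_matrix"]
    return s*[K[0,0],K[1,1]]+K[:2,2]
def box(p,L,W,z0,z1,oy=0):
    c,s=np.cos(p[2]),np.sin(p[2])
    q=np.array([(a*L/2,b*W/2+oy) for a in(-1,1) for b in(-1,1)])@np.array([[c,s],[-s,c]])+p[:2]
    return np.vstack([np.c_[q,np.full(4,z)] for z in(z0,z1)])
S=8
def sil(n,boxes,org):
    m=np.zeros((1440,1440),np.uint8)
    for b in boxes:
        h=cv2.convexHull(((proj(n,b)-org)*S).astype(np.float32))
        cv2.fillConvexPoly(m,np.round(h*16).astype(np.int32),255,cv2.LINE_AA,4)
    return cv2.resize(m,(180,180),interpolation=cv2.INTER_AREA)/255.
MODEL={"slat":lambda p,z=0:[box(p,.14,.028,z,z+.012)],
 "edge":lambda p,z=.018:[box(p,.14,.012,z,.034)],
 "base":lambda p:[box(p,.14,.14,0,.008)]+[box(p,.14,.028,.008,.02,o) for o in(-.056,.056)]}
def fit(views,model,p0):
    """views: list of (camera, mask); p0: x,y; returns pose and mean mismatch fraction"""
    ctx=[]
    for n,m in views:
        y,x=np.nonzero(m);o=np.array([int(x.mean())-90,int(y.mean())-90])
        M=cv2.warpAffine(m.astype(np.float32),np.float32([[1,0,-o[0]],[0,1,-o[1]]]),(180,180))
        ctx.append((n,M,o+0.0-0.0))
    f=lambda p:sum(np.abs(sil(n,model(p),o-.5*0)-M).sum()/M.sum() for n,M,o in ctx)/len(ctx)
    c=min(((f([*p0,a]),a) for a in np.arange(0,np.pi,.1)))[1]
    b=minimize(f,[*p0,c],method="Nelder-Mead",options=dict(initial_simplex=np.array([*p0,c])+np.array([[0,0,0],[.01,0,0],[0,.01,0],[0,0,.1]]),xatol=1e-4,fatol=1e-4))
    return b.x,b.fun
def masks(n,name): return [d["mask"] for d in eyes.outline_of(n,name)]
def near(n,ms,X):
    u=proj(n,np.array([X]))[0];d=[(np.hypot(*(np.argwhere(m).mean(0)[::-1]-u)),i) for i,m in enumerate(ms)]
    if d and min(d)[0]<14: return ms[min(d)[1]]
def state():
    s=sense();R=s["ee_rot"];return s["tcp_pos"],np.arctan2(R[1,0],R[0,0]),s
def plan(x,y,z,grip_axis=None,yaw=None,N=None,vmax=1):
    """constant row reaching pose; grip_axis = wanted direction (rad) of tool y modulo pi"""
    p,w,s=state()
    if grip_axis is not None: yaw=grip_axis+np.pi/2
    dy=0 if yaw is None else (yaw-w+np.pi/2)%np.pi-np.pi/2
    if N is None: N=int(np.ceil(max(abs(dy)/.08,np.abs([x-p[0],y-p[1]]).max()/.02,abs(z-p[2])/.02,1)))
    while 1:
        A=np.zeros((2,2))
        for k in range(N):
            a=w+k*dy/N;c,q=np.cos(a),np.sin(a);A+=np.array([[c,q],[q,-c]])
        t=np.linalg.solve(A,[x-p[0],y-p[1]])/.02;row=np.r_[t,-(z-p[2])/N/.02,-dy/N/.08]
        if np.abs(row).max()<=vmax: break
        N+=1
    print("N",N,"row",np.round(row,3),"dyaw",round(np.degrees(dy),1),"j6",round(s["joints"][5],1),"t",s["time_s"],"tcp",np.round(p,4),"yaw",round(np.degrees(w),1))
E
cat > m.py <<'E'
from h import *
import pickle
for n in("top","scene"): cv2.imwrite(f"pics/{n}1.png",eyes.capture(n))
C={n:{k:masks(n,k) for k in("base","pale_a","dark_a")} for n in("top","scene")}
pickle.dump(C,open("C.pkl","wb"))
for nm,k,X,mod in[("base","base",(.536,.015,.01),"base"),("paleL","pale_a",(.50,.422,.006),"slat"),("paleR","pale_a",(.463,-.206,.006),"slat"),("darkA","dark_a",(.452,.212,.006),"slat"),("darkB","dark_a",(.603,-.292,.026),"edge")]:
    vs=[(n,near(n,C[n][k],X)) for n in C];vs=[v for v in vs if v[1] is not None]
    for q in [vs]+[[v] for v in vs]:
        if q: p,e=fit(q,MODEL[mod],X[:2]);print(nm,[v[0] for v in q],np.round(p,4),round(e,3))
for k in("tin","sorter","cup"): print(k,[(n,d) for n in C for d in eyes.spot_in(n,k)])
i=cv2.imread("pics/top1.png");cv2.imwrite("pics/crop.png",np.hstack([cv2.resize(i[y:y+100,x:x+100],(400,400)) for x,y in((180,225),(370,180))]))
E
python3 m.py
```

```text
base ['top', 'scene'] [0.5332 0.0165 2.7023] 0.04
base ['top'] [0.5319 0.0165 2.7105] 0.045
base ['scene'] [0.5339 0.0164 2.696 ] 0.028
paleL ['top', 'scene'] [0.4992 0.4265 0.1217] 0.19
paleL ['top'] [0.499  0.4278 0.1263] 0.095
paleL ['scene'] [0.5006 0.4218 0.1419] 0.159
paleR ['top', 'scene'] [ 0.4587 -0.2094  2.6586] 0.192
paleR ['top'] [ 0.4594 -0.2094  2.6696] 0.18
paleR ['scene'] [ 0.4585 -0.2098  2.655 ] 0.2
darkA ['scene'] [0.4495 0.2096 2.5802] 0.1
darkA ['scene'] [0.4495 0.2096 2.5802] 0.1
darkB ['top', 'scene'] [ 0.5946 -0.2909  2.6861] 0.174Traceback (most recent call last):
  File "m.py", line 9, in <module>
    if q: p,e=fit(q,MODEL[mod],X[:2]);print(nm,[v[0] for v in q],np.round(p,4),round(e,3))
              ~~~^^^^^^^^^^^^^^^^^^^^
  File "h.py", line 31, in fit
    b=minimize(f,[*p0,c],method="Nelder-Mead",options=dict(initial_simplex=np.array([*p0,c])+np.array([[0,0,0],[.01,0,0],[0,.01,0],[0,0,.1]]),xatol=1e-4,fatol=1e-4))
    res = _minimize_neldermead(fun, x0, args, callback, bounds=bounds,
                               **options)
    fxr = func(xr)
    fx = function(np.copy(x), *(wrapper_args + args))
  File "h.py", line 29, in <lambda>
    f=lambda p:sum(np.abs(sil(n,model(p),o-.5*0)-M).sum()/M.sum() for n,M,o in ctx)/len(ctx)
               ~~~^^^^^^^^^^^^^^^^^^^^^^^^^^^^^^^^^^^^^^^^^^^^^^^^^^^^^^^^^^^^^^^^^
  File "h.py", line 29, in <genexpr>
    f=lambda p:sum(np.abs(sil(n,model(p),o-.5*0)-M).sum()/M.sum() for n,M,o in ctx)/len(ctx)
                          ~~~^^^^^^^^^^^^^^^^^^^
  File "h.py", line 16, in sil
    h=cv2.convexHull(((proj(n,b)-org)*S).astype(np.float32))
                       ~~~~^^^^^
  File "h.py", line 5, in proj
    c=eyes.get_calibration(n);X=P@c["R"].T+c["t"];s=X[:,:2]/X[:,2:]
ValueError: time passes only in moves, steps and waits
```

```bash
python3 - <<'E'
s=open("h.py").read()
s=s.replace("def proj(n,P):\n    c=eyes.get_calibration(n)","CAL={n:eyes.get_calibration(n) for n in('top','scene')}\ndef proj(n,P):\n    c=CAL[n]")
open("h.py","w").write(s)
s=open("m.py").read()
i=s.index("for n in(");j=s.index("for nm,k")
s=s[:i]+'C=pickle.load(open("C.pkl","rb"))\n'+s[j:]
open("m2.py","w").write(s)
E
python3 m2.py
```

```text
base ['top', 'scene'] [0.5332 0.0165 2.7023] 0.04
base ['top'] [0.5319 0.0165 2.7105] 0.045
base ['scene'] [0.5339 0.0164 2.696 ] 0.028
paleL ['top', 'scene'] [0.4992 0.4265 0.1217] 0.19
paleL ['top'] [0.499  0.4278 0.1263] 0.095
paleL ['scene'] [0.5006 0.4218 0.1419] 0.159
paleR ['top', 'scene'] [ 0.4587 -0.2094  2.6586] 0.192
paleR ['top'] [ 0.4594 -0.2094  2.6696] 0.18
paleR ['scene'] [ 0.4585 -0.2098  2.655 ] 0.2
darkA ['scene'] [0.4495 0.2096 2.5802] 0.1
darkA ['scene'] [0.4495 0.2096 2.5802] 0.1
darkB ['top', 'scene'] [ 0.5946 -0.2909  2.6861] 0.174
darkB ['top'] [ 0.5922 -0.2897  2.6778] 0.147
darkB ['scene'] [ 0.6    -0.2935  2.6915] 0.14
tin [('top', {'centre': [0.6035, -0.2644, 0.0083], 'conf': 0.68}), ('top', {'centre': [0.4579, -0.2038, 0.0136], 'conf': 0.67}), ('top', {'centre': [0.6204, -0.2429, 0.0573], 'conf': 0.65})]
sorter [('top', {'centre': [0.6042, -0.2642, 0.0079], 'conf': 0.71}), ('top', {'centre': [0.5908, -0.2851, 0.037], 'conf': 0.27}), ('scene', {'centre': [0.6139, -0.2761, 0.0084], 'conf': 0.89})]
cup [('top', {'centre': [0.5066, -0.4239, 0.0988], 'conf': 0.62}), ('scene', {'centre': [0.5335, -0.4482, 0.0914], 'conf': 0.7})]
```

View pics/crop.png

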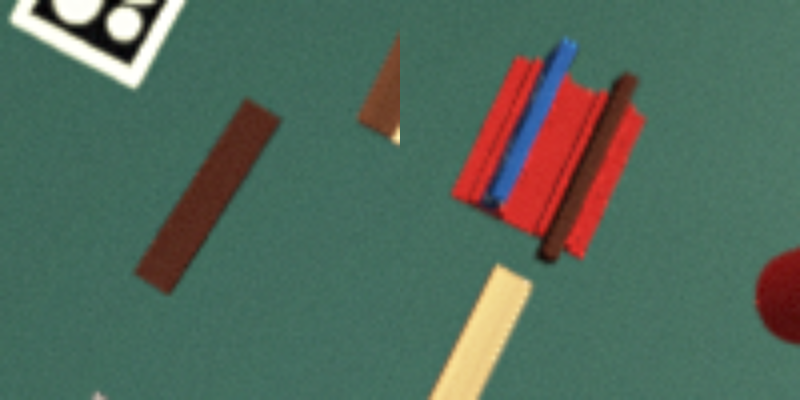

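The crop shows the solid brown flat slat (dark_a, top px (232,274)). dark_b is on edge in the sorter at (417,222) with the blue tin at about (404,208). The base fits at (0.533, 0.0165) with the runners at 154.8°. First target is the left pale slat.

```bash
python3 -c "
from h import *
plan(.4993,.425,.25,grip_axis=.128+np.pi/2)"
```

```text
N 18 row [ 0.952  0.409  0.43  -0.284] dyaw 23.4 j6 -14.8 t 1.6 tcp [0.1732 0.6005 0.4048] yaw -16.1
```

{"api": "jog_arm", "payload": {
  "increments": [
    [0.95,0.41,0.43,-0.28],
    [0.95,0.41,0.43,-0.28],
    [0.95,0.41,0.43,-0.28],
    [0.95,0.41,0.43,-0.28],
    [0.95,0.41,0.43,-0.28],
    [0.95,0.41,0.43,-0.28],
    [0.95,0.41,0.43,-0.28],
    [0.95,0.41,0.43,-0.28],
    [0.95,0.41,0.43,-0.28]
  ],
  "grip": 50
}}

```text
time_s: 2.5
tcp_pos: [0.3274, 0.4953, 0.3272]
ee_rot: [[0.997, -0.078, 0.0], [-0.078, -0.997, 0.0], [0.0, -0.0, -1.0]]
wrist_force: [-0.0, -0.1, -0.8]
gripper_width: 0.577
gripper_force: 0.0
```

{"api": "jog_arm", "payload": {
  "increments": [
    [0.95,0.41,0.43,-0.28],
    [0.95,0.41,0.43,-0.28],
    [0.95,0.41,0.43,-0.28],
    [0.95,0.41,0.43,-0.28],
    [0.95,0.41,0.43,-0.28],
    [0.95,0.41,0.43,-0.28],
    [0.95,0.41,0.43,-0.28],
    [0.95,0.41,0.43,-0.28],
    [0.95,0.41,0.43,-0.29],
    [0,0,0,0]
  ]
}}

```text
time_s: 3.5
tcp_pos: [0.4999, 0.4227, 0.2483]
ee_rot: [[0.993, 0.12, -0.001], [0.12, -0.993, -0.002], [-0.002, 0.002, -1.0]]
wrist_force: [-0.6, 0.6, 0.0]
gripper_width: 0.575
gripper_force: 0.0
```

```bash
python3 -c "
from h import *
plan(.4993,.425,.186,grip_axis=.128+np.pi/2)"
```

```text
N 4 row [-0.004 -0.03   0.778 -0.024] dyaw 0.4 j6 42.6 t 3.5 tcp [0.4999 0.4227 0.2483] yaw 6.9
```

{"api": "jog_arm", "payload": {
  "increments": [
    [0,-0.03,0.78,0],
    [0,-0.03,0.78,0],
    [0,-0.03,0.78,0],
    [0,0,0.78,0],
    [0,0,0,0]
  ]
}}

```text
time_s: 4.0
tcp_pos: [0.4969, 0.4253, 0.1855]
ee_rot: [[0.992, 0.123, -0.003], [0.123, -0.992, -0.003], [-0.004, 0.003, -1.0]]
wrist_force: [-0.4, 0.2, -0.1]
gripper_width: 0.576
gripper_force: 0.0
```

{"api": "jog_arm", "payload": {
  "increments": [
    [0,0,0,0],
    [0,0,0,0],
    [0,0,0,0],
    [0,0,0,0]
  ],
  "grip": 15
}}

```text
time_s: 4.4
tcp_pos: [0.4981, 0.4259, 0.1886]
ee_rot: [[0.992, 0.123, 0.001], [0.123, -0.992, 0.001], [0.001, -0.001, -1.0]]
wrist_force: [-0.3, 0.3, 2.1]
gripper_width: 0.319
gripper_force: 30.0
```

{"api": "jog_arm", "payload": {
  "increments": [
    [0,0,-1,0],
    [0,0,-1,0],
    [0,0,-1,0],
    [0,0,-1,0],
    [0,0,-1,0]
  ]
}}

```text
time_s: 4.9
tcp_pos: [0.4979, 0.4254, 0.2887]
ee_rot: [[0.992, 0.123, 0.0], [0.123, -0.992, 0.0], [0.0, -0.0, -1.0]]
wrist_force: [-0.5, 0.2, -0.7]
gripper_width: 0.313
gripper_force: 30.0
```

```bash
python3 -c "
from h import *
plan(.4825,.0404,.28,grip_axis=2.702)"
```

```text
N 20 row [-0.602  0.805  0.022 -0.63 ] dyaw 57.8 j6 42.4 t 4.9 tcp [0.4979 0.4254 0.2887] yaw 7.0
```

{"api": "jog_arm", "payload": {
  "increments": [
    [-0.6,0.8,0.02,-0.63],
    [-0.6,0.8,0.02,-0.63],
    [-0.6,0.8,0.02,-0.63],
    [-0.6,0.8,0.02,-0.63],
    [-0.6,0.8,0.02,-0.63],
    [-0.6,0.8,0.02,-0.63],
    [-0.6,0.8,0.02,-0.63],
    [-0.6,0.8,0.02,-0.63],
    [-0.6,0.8,0.02,-0.63],
    [-0.6,0.8,0.02,-0.63]
  ]
}}

```text
time_s: 5.9
tcp_pos: [0.4404, 0.2353, 0.284]
ee_rot: [[0.808, 0.589, 0.0], [0.589, -0.808, 0.001], [0.001, -0.0, -1.0]]
wrist_force: [1.0, -0.2, -0.8]
gripper_width: 0.318
gripper_force: 30.0
```

{"api": "jog_arm", "payload": {
  "increments": [
    [-0.6,0.8,0.02,-0.63],
    [-0.6,0.8,0.02,-0.63],
    [-0.6,0.8,0.02,-0.63],
    [-0.6,0.8,0.02,-0.63],
    [-0.6,0.8,0.02,-0.63],
    [-0.6,0.8,0.02,-0.63],
    [-0.6,0.8,0.02,-0.63],
    [-0.6,0.8,0.02,-0.63],
    [-0.6,0.8,0.02,-0.63],
    [-0.6,0.8,0.02,-0.63]
  ]
}}

```text
time_s: 6.9
tcp_pos: [0.4822, 0.0417, 0.28]
ee_rot: [[0.424, 0.906, 0.001], [0.906, -0.424, 0.0], [0.001, 0.0, -1.0]]
wrist_force: [0.7, 0.3, -0.9]
gripper_width: 0.32
gripper_force: 30.0
```

{"api": "jog_arm", "payload": {
  "increments": [
    [0,0,0,0]
  ]
}}

```text
time_s: 7.0
tcp_pos: [0.4826, 0.0412, 0.2798]
ee_rot: [[0.428, 0.904, 0.001], [0.904, -0.428, 0.0], [0.0, 0.001, -1.0]]
wrist_force: [-0.3, -0.9, 0.5]
gripper_width: 0.319
gripper_force: 30.0
```

```bash
python3 -c "
from h import *
plan(.4825,.0404,.211,grip_axis=2.702)"
```

```text
N 4 row [-0.01   0.003  0.86  -0.008] dyaw 0.1 j6 130.5 t 7.0 tcp [0.4826 0.0412 0.2798] yaw 64.7
```

{"api": "jog_arm", "payload": {
  "increments": [
    [0,0,0.9,0],
    [0,0,0.9,0],
    [0,0,0.9,0],
    [0,0,0.7,0],
    [0,0,0.1,0],
    [0,0,0,0]
  ]
}}

```text
time_s: 7.6
tcp_pos: [0.4821, 0.043, 0.2097]
ee_rot: [[0.425, 0.905, -0.0], [0.905, -0.425, -0.0], [-0.0, -0.0, -1.0]]
wrist_force: [0.6, 0.1, -0.7]
gripper_width: 0.316
gripper_force: 30.0
```

{"api": "jog_arm", "payload": {
  "increments": [
    [0,0,0,0],
    [0,0,0,0],
    [0,0,-0.5,0],
    [0,0,-1,0],
    [0,0,-1,0],
    [0,0,-0.5,0]
  ],
  "grip": 50
}}

```text
time_s: 8.2
tcp_pos: [0.4826, 0.0428, 0.2722]
ee_rot: [[0.425, 0.905, 0.004], [0.905, -0.425, 0.001], [0.003, 0.003, -1.0]]
wrist_force: [-0.3, -0.3, -0.8]
gripper_width: 0.57
gripper_force: 0.0
```

```bash
python3 -c "
from h import *
plan(.459,-.2094,.25,grip_axis=2.662+np.pi/2)"
```

```text
N 20 row [-0.649 -0.26   0.055 -0.957] dyaw 87.7 j6 130.5 t 8.2 tcp [0.4826 0.0428 0.2722] yaw 64.8
```

```bash
python3 - <<'E'
s=open("h.py").read()
s=s.replace("    if N is None","""    j6=s["joints"][5]-np.degrees(np.arctan2(y,x)-np.arctan2(p[1],p[0]))
    if yaw is not None and abs(j6+np.degrees(dy))>150: dy-=np.sign(j6)*np.pi
    print("j6 expected",round(j6+np.degrees(dy)))
    if N is None""")
open("h.py","w").write(s)
E
python3 -c "
from h import *
plan(.459,-.2094,.25,grip_axis=2.662+np.pi/2)"
```

```text
j6 expected 68
N 21 row [-0.297  0.604  0.053  0.959] dyaw -92.3 j6 130.5 t 8.2 tcp [0.4826 0.0428 0.2722] yaw 64.8
```

{"api": "jog_arm", "payload": {
  "increments": [
    [-0.3,0.6,0.05,0.96],
    [-0.3,0.6,0.05,0.96],
    [-0.3,0.6,0.05,0.96],
    [-0.3,0.6,0.05,0.96],
    [-0.3,0.6,0.05,0.96],
    [-0.3,0.6,0.05,0.96],
    [-0.3,0.6,0.05,0.96],
    [-0.3,0.6,0.05,0.96],
    [-0.3,0.6,0.05,0.96],
    [-0.3,0.6,0.05,0.96]
  ]
}}

```text
time_s: 9.2
tcp_pos: [0.5236, -0.0821, 0.2598]
ee_rot: [[0.936, 0.352, 0.0], [0.352, -0.936, 0.0], [0.0, -0.0, -1.0]]
wrist_force: [-0.3, -0.5, 0.7]
gripper_width: 0.576
gripper_force: 0.0
```

{"api": "jog_arm", "payload": {
  "increments": [
    [-0.3,0.6,0.05,0.96],
    [-0.3,0.6,0.05,0.96],
    [-0.3,0.6,0.05,0.96],
    [-0.3,0.6,0.05,0.96],
    [-0.3,0.6,0.05,0.96],
    [-0.3,0.6,0.05,0.96],
    [-0.3,0.6,0.05,0.96],
    [-0.3,0.6,0.05,0.96],
    [-0.3,0.6,0.05,0.96],
    [-0.3,0.6,0.05,0.96]
  ]
}}

```text
time_s: 10.2
tcp_pos: [0.4667, -0.2001, 0.2499]
ee_rot: [[0.918, -0.397, 0.0], [-0.397, -0.918, 0.0], [0.0, -0.0, -1.0]]
wrist_force: [-0.2, -0.3, -0.2]
gripper_width: 0.573
gripper_force: 0.0
```

{"api": "jog_arm", "payload": {
  "increments": [
    [-0.3,0.6,0.05,0.96],
    [0,0,0,0]
  ]
}}

```text
time_s: 10.4
tcp_pos: [0.4556, -0.209, 0.2487]
ee_rot: [[0.885, -0.465, -0.001], [-0.465, -0.885, 0.0], [-0.001, 0.0, -1.0]]
wrist_force: [-0.2, 0.5, -0.5]
gripper_width: 0.574
gripper_force: 0.0
```

```bash
python3 -c "
from h import *
plan(.459,-.2094,.186,grip_axis=2.662+np.pi/2)"
```

```text
j6 expected 68
N 4 row [ 0.04  -0.015  0.783 -0.012] dyaw 0.2 j6 68.4 t 10.4 tcp [ 0.4556 -0.209   0.2487] yaw -27.7
```

{"api": "jog_arm", "payload": {
  "increments": [
    [0.04,0,0.78,0],
    [0.04,0,0.78,0],
    [0.04,0,0.78,0],
    [0.04,0,0.78,0],
    [0,0,0,0]
  ]
}}

```text
time_s: 10.9
tcp_pos: [0.4595, -0.2094, 0.1847]
ee_rot: [[0.887, -0.462, -0.004], [-0.462, -0.887, 0.001], [-0.004, 0.001, -1.0]]
wrist_force: [-0.9, -0.2, 0.5]
gripper_width: 0.574
gripper_force: 0.0
```

{"api": "jog_arm", "payload": {
  "increments": [
    [0,0,0,0],
    [0,0,0,0],
    [0,0,0,0],
    [0,0,0,0]
  ],
  "grip": 15
}}

```text
time_s: 11.3
tcp_pos: [0.4599, -0.2098, 0.1869]
ee_rot: [[0.886, -0.463, 0.002], [-0.463, -0.886, -0.0], [0.001, -0.0, -1.0]]
wrist_force: [-0.3, 0.3, 2.5]
gripper_width: 0.32
gripper_force: 30.0
```

{"api": "jog_arm", "payload": {
  "increments": [
    [0,0,-1,0],
    [0,0,-1,0],
    [0,0,-1,0],
    [0,0,-1,0],
    [0,0,-1,0]
  ]
}}

```text
time_s: 11.8
tcp_pos: [0.4594, -0.2098, 0.2873]
ee_rot: [[0.886, -0.463, 0.0], [-0.463, -0.886, 0.0], [0.0, -0.0, -1.0]]
wrist_force: [0.1, -0.3, -0.6]
gripper_width: 0.316
gripper_force: 30.0
```

```bash
python3 -c "
from h import *
plan(.5839,-.0074,.28,grip_axis=2.702)"
```

```text
j6 expected -43
N 20 row [-0.4   -0.52   0.018  0.955] dyaw -87.6 j6 68.5 t 11.8 tcp [ 0.4594 -0.2098  0.2873] yaw -27.6
```

{"api": "jog_arm", "payload": {
  "increments": [
    [-0.4,-0.52,0,0.955],
    [-0.4,-0.52,0,0.955],
    [-0.4,-0.52,0,0.955],
    [-0.4,-0.52,0,0.955],
    [-0.4,-0.52,0,0.955],
    [-0.4,-0.52,0,0.955],
    [-0.4,-0.52,0,0.955],
    [-0.4,-0.52,0,0.955],
    [-0.4,-0.52,0,0.955],
    [-0.4,-0.52,0,0.955]
  ]
}}

```text
time_s: 12.8
tcp_pos: [0.4812, -0.0831, 0.2865]
ee_rot: [[0.317, -0.949, 0.0], [-0.949, -0.317, 0.0], [-0.0, -0.0, -1.0]]
wrist_force: [0.6, -0.4, -1.1]
gripper_width: 0.314
gripper_force: 30.0
```

{"api": "jog_arm", "payload": {
  "increments": [
    [-0.4,-0.52,0,0.955],
    [-0.4,-0.52,0,0.955],
    [-0.4,-0.52,0,0.955],
    [-0.4,-0.52,0,0.955],
    [-0.4,-0.52,0,0.955],
    [-0.4,-0.52,0,0.955],
    [-0.4,-0.52,0,0.955],
    [-0.4,-0.52,0,0.955],
    [-0.4,-0.52,0,0.955],
    [-0.4,-0.52,0,0.955]
  ]
}}

```text
time_s: 13.8
tcp_pos: [0.5845, -0.0072, 0.2864]
ee_rot: [[-0.428, -0.904, 0.0], [-0.904, 0.428, 0.0], [-0.0, 0.0, -1.0]]
wrist_force: [0.1, 1.2, -0.2]
gripper_width: 0.32
gripper_force: 30.0
```

{"api": "jog_arm", "payload": {
  "increments": [
    [0,0,0,0]
  ]
}}

```text
time_s: 13.9
tcp_pos: [0.5852, -0.007, 0.2862]
ee_rot: [[-0.424, -0.906, 0.001], [-0.906, 0.424, 0.0], [-0.001, -0.001, -1.0]]
wrist_force: [-0.9, 0.6, 0.2]
gripper_width: 0.317
gripper_force: 30.0
```

```bash
python3 -c "
from h import *
plan(.5839,-.0074,.209,grip_axis=2.702)"
```

```text
j6 expected -40
N 4 row [0.012 0.013 0.965 0.005] dyaw -0.1 j6 -40.3 t 13.9 tcp [ 0.5852 -0.007   0.2862] yaw -115.1
```

Lower, let go, rise, and check the first layer.

{"api": "jog_arm", "payload": {
  "increments": [
    [0,0.05,0.97,0],
    [0,0,0.97,0],
    [0,0,0.97,0],
    [0,0,0.8,0],
    [0,0,0.1,0],
    [0,0,0,0]
  ]
}}

```text
time_s: 14.5
tcp_pos: [0.583, -0.0072, 0.21]
ee_rot: [[-0.424, -0.906, -0.001], [-0.906, 0.424, -0.0], [0.001, 0.001, -1.0]]
wrist_force: [-0.7, 0.3, -1.2]
gripper_width: 0.318
gripper_force: 30.0
```

{"api": "jog_arm", "payload": {
  "increments": [
    [0,0,0,0],
    [0,0,0,0],
    [0,0,-0.5,0],
    [0,0,-1,0],
    [0,0,-1,0],
    [0,0,-0.5,0]
  ],
  "grip": 50
}}

```text
time_s: 15.1
tcp_pos: [0.5839, -0.0069, 0.273]
ee_rot: [[-0.424, -0.906, 0.005], [-0.906, 0.424, 0.001], [-0.003, -0.004, -1.0]]
wrist_force: [0.2, -1.0, 0.3]
gripper_width: 0.568
gripper_force: 0.0
```

```bash
python3 -c "
from h import *
plan(.4495,.2100,.25,grip_axis=2.585+np.pi/2)"
```

```text
j6 expected 17
N 19 row [-0.7    0.22   0.061 -0.956] dyaw 83.2 j6 -40.3 t 15.1 tcp [ 0.5839 -0.0069  0.273 ] yaw -115.1
```

```bash
cat > seg.py <<'E'
from h import *
def dark(img,u):
    b,g,r_=[img[...,i].astype(int) for i in range(3)]
    m=((r_>g+8)&(r_<140)).astype(np.uint8)
    k,l,st,ce=cv2.connectedComponentsWithStats(m,connectivity=4)
    w=np.zeros_like(l,bool);y,x=int(u[1]),int(u[0]);w[y-4:y+5,x-4:x+5]=1
    i=np.bincount(l[w&(l>0)]).argmax();return l==i
if __name__=="__main__":
    m=dark(cv2.imread("pics/top1.png"),(232,274));print(m.sum())
    p,e=fit([("top",m)],MODEL["slat"],(.4495,.21));print(np.round(p,4),e)
    plan(*((p[:2]+[.4495,.2096])/2),.25,grip_axis=(p[2]+2.5802)/2+np.pi/2)
E
python3 seg.py
```

```text
536
[0.4476 0.211  2.5908] 0.09664179104477612
j6 expected 17
N 19 row [-0.702  0.223  0.061 -0.956] dyaw 83.2 j6 -40.3 t 15.1 tcp [ 0.5839 -0.0069  0.273 ] yaw -115.1
```

{"api": "jog_arm", "payload": {
  "increments": [
    [-0.7,0.22,0.06,-0.956],
    [-0.7,0.22,0.06,-0.956],
    [-0.7,0.22,0.06,-0.956],
    [-0.7,0.22,0.06,-0.956],
    [-0.7,0.22,0.06,-0.956],
    [-0.7,0.22,0.06,-0.956],
    [-0.7,0.22,0.06,-0.956],
    [-0.7,0.22,0.06,-0.956],
    [-0.7,0.22,0.06,-0.956],
    [-0.7,0.22,0.06,-0.956]
  ]
}}

```text
time_s: 16.1
tcp_pos: [0.5532, 0.1337, 0.2583]
ee_rot: [[0.323, -0.946, 0.0], [-0.946, -0.323, 0.0], [-0.0, -0.001, -1.0]]
wrist_force: [-0.1, 0.1, 0.5]
gripper_width: 0.575
gripper_force: 0.0
```

{"api": "jog_arm", "payload": {
  "increments": [
    [-0.7,0.22,0.06,-0.956],
    [-0.7,0.22,0.06,-0.956],
    [-0.7,0.22,0.06,-0.956],
    [-0.7,0.22,0.06,-0.956],
    [-0.7,0.22,0.06,-0.956],
    [-0.7,0.22,0.06,-0.956],
    [-0.7,0.22,0.06,-0.956],
    [-0.7,0.22,0.06,-0.956],
    [-0.7,0.22,0.06,-0.956],
    [0,0,0,0]
  ]
}}

```text
time_s: 17.1
tcp_pos: [0.4479, 0.21, 0.2475]
ee_rot: [[0.85, -0.527, -0.001], [-0.527, -0.85, -0.0], [-0.0, 0.0, -1.0]]
wrist_force: [0.5, -0.7, 0.0]
gripper_width: 0.577
gripper_force: 0.0
```

```bash
python3 -c "
from h import *
cv2.imwrite('pics/top2.png',eyes.capture('top'));a=eyes.capture('scene');cv2.imwrite('pics/scene2.png',a)
i=cv2.imread('pics/top2.png');cv2.imwrite('pics/c2.png',np.hstack([cv2.resize(i[190:290,220:380],(400,250)),cv2.resize(a[200:300,260:420],(400,250))]))
plan(.4485,.2103,.186,grip_axis=2.585+np.pi/2)"
```

```text
j6 expected 14
N 4 row [-0.01   0.003  0.771 -0.001] dyaw 0.0 j6 14.2 t 17.2 tcp [0.4493 0.2101 0.2477] yaw -31.9
```

View pics/c2.png

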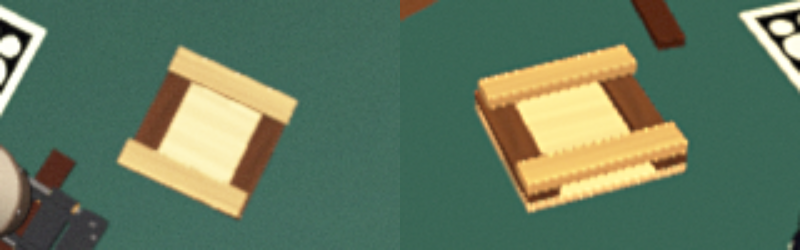

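Both pale slats sit flush and square on the runners (crop centre around top px (302,243)). Next I grasp dark_a.

{"api": "jog_arm", "payload": {
  "increments": [
    [0,0,0.77,0],
    [0,0,0.77,0],
    [0,0,0.77,0],
    [0,0,0.77,0],
    [0,0,0,0]
  ]
}}

```text
time_s: 17.7
tcp_pos: [0.4493, 0.2092, 0.184]
ee_rot: [[0.848, -0.53, -0.003], [-0.53, -0.848, -0.003], [-0.001, 0.004, -1.0]]
wrist_force: [0.0, 1.3, 0.2]
gripper_width: 0.578
gripper_force: 0.0
```

{"api": "jog_arm", "payload": {
  "increments": [
    [0,0,0,0],
    [0,0,0,0],
    [0,0,0,0],
    [0,0,0,0]
  ],
  "grip": 15
}}

```text
time_s: 18.1
tcp_pos: [0.4494, 0.21, 0.1863]
ee_rot: [[0.849, -0.528, 0.001], [-0.528, -0.849, 0.001], [0.0, -0.002, -1.0]]
wrist_force: [-0.0, -0.0, 1.7]
gripper_width: 0.319
gripper_force: 30.0
```

{"api": "jog_arm", "payload": {
  "increments": [
    [0,0,-1,0],
    [0,0,-1,0],
    [0,0,-1,0],
    [0,0,-1,0],
    [0,0,-1,0]
  ]
}}

```text
time_s: 18.6
tcp_pos: [0.4489, 0.2097, 0.2867]
ee_rot: [[0.849, -0.528, 0.0], [-0.528, -0.849, 0.0], [0.0, -0.0, -1.0]]
wrist_force: [-1.1, 0.4, -0.7]
gripper_width: 0.313
gripper_force: 30.0
```

```bash
python3 -c "
from h import *
plan(.5571,.0672,.29,grip_axis=2.702+np.pi/2)"
```

```text
j6 expected 39
N 9 row [ 0.909  0.403 -0.018 -0.162] dyaw 6.7 j6 14.3 t 18.6 tcp [0.4489 0.2097 0.2867] yaw -31.9
```

{"api": "jog_arm", "payload": {
  "increments": [
    [0.91,0.4,0,-0.16],
    [0.91,0.4,0,-0.16],
    [0.91,0.4,0,-0.16],
    [0.91,0.4,0,-0.16],
    [0.91,0.4,0,-0.16],
    [0.91,0.4,0,-0.16],
    [0.91,0.4,0,-0.16],
    [0.91,0.4,0,-0.16],
    [0.91,0.4,0,-0.16],
    [0,0,0,0]
  ]
}}

```text
time_s: 19.6
tcp_pos: [0.5585, 0.0663, 0.2857]
ee_rot: [[0.903, -0.429, 0.001], [-0.429, -0.903, 0.0], [0.001, -0.0, -1.0]]
wrist_force: [0.4, -0.1, 0.1]
gripper_width: 0.315
gripper_force: 30.0
```

```bash
python3 -c "
from h import *
plan(.5571,.0672,.221,grip_axis=2.702+np.pi/2)"
```

```text
j6 expected 41
N 4 row [-0.02  -0.002  0.808 -0.013] dyaw 0.2 j6 41.3 t 19.6 tcp [0.5585 0.0663 0.2857] yaw -25.4
```

{"api": "jog_arm", "payload": {
  "increments": [
    [-0.05,0,0.9,0],
    [0,0,0.9,0],
    [0,0,0.8,0],
    [0,0,0.5,0],
    [0,0,0.1,0],
    [0,0,0,0]
  ]
}}

```text
time_s: 20.2
tcp_pos: [0.5567, 0.0684, 0.2217]
ee_rot: [[0.904, -0.427, 0.0], [-0.427, -0.904, -0.0], [0.0, 0.0, -1.0]]
wrist_force: [-0.1, -0.0, -0.4]
gripper_width: 0.316
gripper_force: 30.0
```

{"api": "jog_arm", "payload": {
  "increments": [
    [0,0,0,0],
    [0,0,0,0],
    [0,0,-0.5,0],
    [0,0,-1,0],
    [0,0,-1,0],
    [0,0,-1,0]
  ],
  "grip": 34
}}

```text
time_s: 20.8
tcp_pos: [0.5567, 0.068, 0.2935]
ee_rot: [[0.904, -0.427, 0.001], [-0.427, -0.904, 0.0], [0.001, -0.001, -1.0]]
wrist_force: [0.9, 0.2, -0.9]
gripper_width: 0.39
gripper_force: 0.0
```

Run:
```python
from seg import *
vs=[]
for n in("top","scene"):
    img=cv2.imread(f"pics/{n}1.png").astype(int)
    u=proj(n,np.array([[.596,-.2915,.03]]))[0]
    m=((img[...,2]>img[...,1]+8)&(img[...,2]<110)&(img.max(2)<110)).astype(np.uint8)
    k,l,st,ce=cv2.connectedComponentsWithStats(m)
    w=l[int(u[1])-6:int(u[1])+7,int(u[0])-6:int(u[0])+7];i=np.bincount(w[w>0]).argmax()
    vs.append((n,l==i));p,e=fit(vs[-1:],MODEL["edge"],(.596,-.2915));print(n,st[i],np.round(p,4),round(e,3))
p,e=fit(vs,MODEL["edge"],(.596,-.2915));print(np.round(p,4),e)
plan(.596,-.2915,.26,grip_axis=2.685+np.pi/2)
```

```text
top [405 198  24  47 243] [ 0.5932 -0.2897  2.6965] 0.198
scene [222 314  26  72 544] [ 0.6008 -0.2947  2.6943] 0.112
[ 0.5952 -0.2915  2.6939] 0.19720878365870678
j6 expected 73
N 18 row [0.531 0.853 0.093 0.011] dyaw -0.9 j6 41.2 t 20.8 tcp [0.5567 0.068  0.2935] yaw -25.3
```

{"api": "jog_arm", "payload": {
  "increments": [
    [0.53,0.85,0.09,0],
    [0.53,0.85,0.09,0],
    [0.53,0.85,0.09,0],
    [0.53,0.85,0.09,0],
    [0.53,0.85,0.09,0],
    [0.53,0.85,0.09,0],
    [0.53,0.85,0.09,0],
    [0.53,0.85,0.09,0],
    [0.53,0.85,0.09,0]
  ]
}}

```text
time_s: 21.7
tcp_pos: [0.5777, -0.1119, 0.2766]
ee_rot: [[0.904, -0.427, 0.002], [-0.427, -0.904, -0.0], [0.002, -0.001, -1.0]]
wrist_force: [-0.3, -0.1, -0.4]
gripper_width: 0.39
gripper_force: 0.0
```

{"api": "jog_arm", "payload": {
  "increments": [
    [0.53,0.85,0.09,0],
    [0.53,0.85,0.09,0],
    [0.53,0.85,0.09,0],
    [0.53,0.85,0.09,0],
    [0.53,0.85,0.09,0],
    [0.53,0.85,0.09,0],
    [0.53,0.85,0.09,0],
    [0.53,0.85,0.09,0],
    [0.53,0.85,0.09,0],
    [0,0,0,0]
  ]
}}

```text
time_s: 22.7
tcp_pos: [0.5985, -0.2924, 0.2595]
ee_rot: [[0.903, -0.429, 0.001], [-0.429, -0.903, -0.001], [0.001, 0.0, -1.0]]
wrist_force: [-0.3, 0.3, -0.3]
gripper_width: 0.389
gripper_force: 0.0
```

```bash
python3 -c "
from h import *
a=eyes.capture('scene');cv2.imwrite('pics/s3.png',cv2.resize(a[200:440,60:380],(800,600)))
plan(.596,-.2915,.206,grip_axis=2.693+np.pi/2)"
```

```text
j6 expected 76
N 3 row [-0.034  0.02   0.89   0.023] dyaw -0.3 j6 76.7 t 22.75 tcp [ 0.5984 -0.2913  0.2594] yaw -25.4
```

View pics/s3.png

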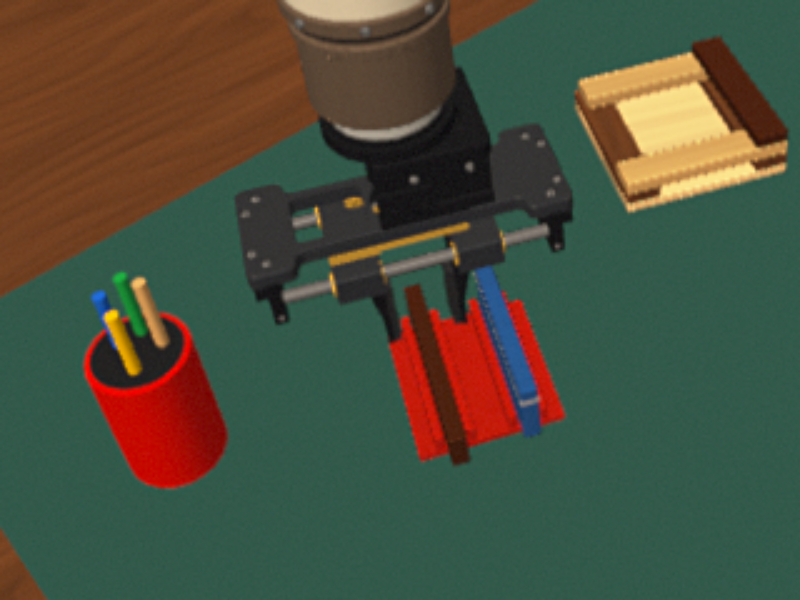

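The crop shows dark_a lying across the pale slats at the far-left side. The fingers straddle dark_b, with the tin and cup clear. Lowering to grasp.

{"api": "jog_arm", "payload": {
  "increments": [
    [-0.04,0,0.9,0],
    [-0.04,0,0.9,0],
    [0,0,0.87,0],
    [0,0,0,0]
  ]
}}

```text
time_s: 23.15
tcp_pos: [0.5961, -0.2884, 0.2035]
ee_rot: [[0.904, -0.427, -0.005], [-0.427, -0.904, 0.002], [-0.006, 0.001, -1.0]]
wrist_force: [-0.2, -1.1, -0.5]
gripper_width: 0.395
gripper_force: 0.0
```

{"api": "jog_arm", "payload": {
  "increments": [
    [0,0,0,0],
    [0,0,0,0],
    [0,0,0,0],
    [0,0,0,0]
  ],
  "grip": 3
}}

```text
time_s: 23.55
tcp_pos: [0.5973, -0.2894, 0.2068]
ee_rot: [[0.904, -0.427, 0.002], [-0.427, -0.904, -0.0], [0.002, -0.0, -1.0]]
wrist_force: [-0.4, 0.4, 1.7]
gripper_width: 0.137
gripper_force: 29.8
```

```bash
python3 -c "
from h import *
p,w,s=state();print(p,s['gripper_width'],s['gripper_force'],s['wrist_force'])
"
```

```text
[ 0.59732923 -0.28942041  0.20684003] 0.13728184795839926 29.813195765018463 [-0.35024357  0.44043364  1.67382153]
```

{"api": "jog_arm", "payload": {
  "increments": [
    [0,0,-0.5,0],
    [0,0,-1,0],
    [0,0,-1,0],
    [0,0,-1,0],
    [0,0,-0.5,0]
  ]
}}

```text
time_s: 24.05
tcp_pos: [0.5974, -0.2896, 0.2888]
ee_rot: [[0.904, -0.427, 0.004], [-0.427, -0.904, -0.001], [0.004, -0.0, -1.0]]
wrist_force: [0.7, -0.2, 0.2]
gripper_width: 0.131
gripper_force: 29.8
```

```bash
python3 -c "
from h import *
plan(.43,-.22,.285,grip_axis=2.693+np.pi/2)"
```

```text
j6 expected 77
N 10 row [-0.905  0.046  0.019  0.009] dyaw -0.4 j6 76.6 t 24.05 tcp [ 0.5974 -0.2896  0.2888] yaw -25.3
```

{"api": "jog_arm", "payload": {
  "increments": [
    [-0.9,0.05,0,0],
    [-0.9,0.05,0,0],
    [-0.9,0.05,0,0],
    [-0.9,0.05,0,0],
    [-0.9,0.05,0,0],
    [-0.9,0.05,0,0],
    [-0.9,0.05,0,0],
    [-0.9,0.05,0,0],
    [-0.9,0.05,0,0],
    [-0.9,0.05,0,0]
  ]
}}

```text
time_s: 25.05
tcp_pos: [0.4292, -0.2213, 0.2859]
ee_rot: [[0.904, -0.427, 0.0], [-0.427, -0.904, 0.0], [0.0, -0.0, -1.0]]
wrist_force: [-0.3, -0.6, 0.4]
gripper_width: 0.136
gripper_force: 29.8
```

{"api": "jog_arm", "payload": {
  "increments": [
    [0,0,1,0],
    [0,0,1,0],
    [0,0,1,0],
    [0,0,1,0],
    [0,0,0.25,0],
    [0,0,0,0]
  ]
}}

```text
time_s: 25.65
tcp_pos: [0.4299, -0.2217, 0.2009]
ee_rot: [[0.904, -0.427, -0.001], [-0.427, -0.904, -0.0], [-0.001, 0.001, -1.0]]
wrist_force: [0.3, 0.4, 0.5]
gripper_width: 0.136
gripper_force: 30.0
```

```bash
python3 -c "
from h import *
plan(.43,-.22,.2015,N=1,grip_axis=2.693+np.pi/2);print(sense()['wrist_force'],sense()['gripper_width'])
a=eyes.capture('scene');cv2.imwrite('pics/s4.png',cv2.resize(a[160:400,60:380],(800,600)))"
```

```text
j6 expected 72
N 1 row [-0.032 -0.081 -0.03   0.093] dyaw -0.4 j6 72.7 t 25.65 tcp [ 0.4299 -0.2217  0.2009] yaw -25.3
[0.31325014 0.36468284 0.47696872] 0.13565050701628714
```

View pics/s4.png

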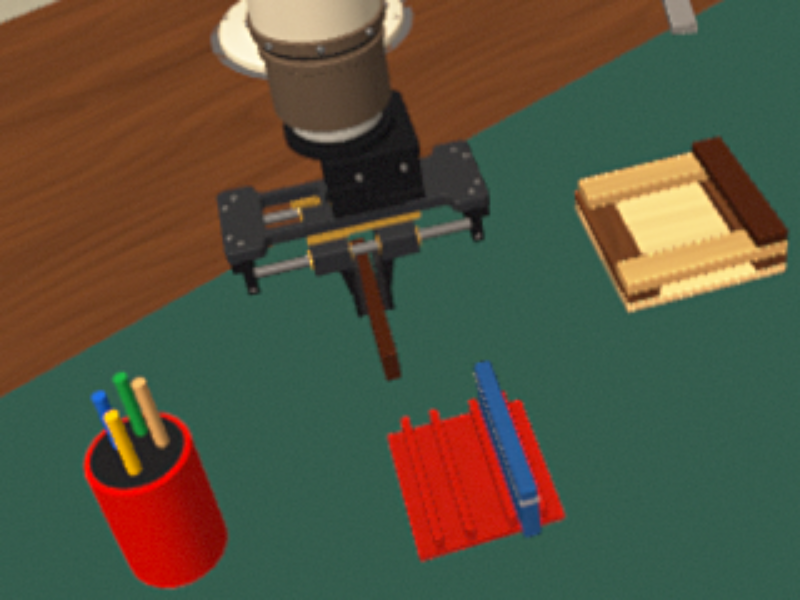

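dark_b is upright at the desk, and the sorter slot is empty with the tin untouched. I'll release, open wide and tip it over with one finger.

{"api": "jog_arm", "payload": {
  "increments": [
    [0,0,0,0],
    [0,0,0,0],
    [0,0,0,0],
    [0,0,0,0],
    [0,0,0,0],
    [0,0,0,0]
  ],
  "grip": 87
}}

```text
time_s: 26.3
tcp_pos: [0.4301, -0.2215, 0.2008]
ee_rot: [[0.904, -0.427, 0.0], [-0.427, -0.904, -0.0], [0.0, -0.0, -1.0]]
wrist_force: [0.8, 0.3, 0.1]
gripper_width: 0.598
gripper_force: 0.0
```

{"api": "jog_arm", "payload": {
  "increments": [
    [0,-0.6,0,0],
    [0,-0.6,0,0],
    [0,-0.5,0,0],
    [0,-0.15,0,0],
    [0,-0.15,0,0],
    [0,-0.15,0,0],
    [0,-0.15,0,0],
    [0,-0.15,0,0],
    [0,-0.15,0,0],
    [0,0,0,0]
  ]
}}

```text
time_s: 27.3
tcp_pos: [0.4524, -0.1744, 0.2008]
ee_rot: [[0.904, -0.427, 0.0], [-0.427, -0.904, -0.0], [0.0, -0.0, -1.0]]
wrist_force: [0.2, -0.3, 0.1]
gripper_width: 0.998
gripper_force: 0.0
```

```bash
python3 -c "
from h import *
p,w,s=state();print(p,s['gripper_width'],s['wrist_force'])
a=eyes.capture('scene');cv2.imwrite('pics/s5.png',cv2.resize(a[160:340,100:340],(800,600)))"
```

```text
[ 0.45239766 -0.17436752  0.20076472] 0.9978898749125025 [ 0.18943179 -0.28689682  0.05203536]
```

View pics/s5.png

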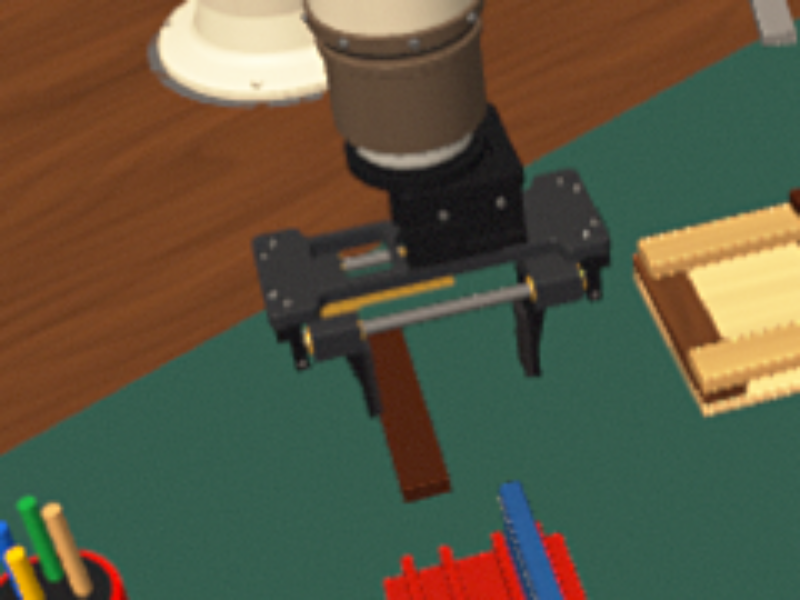

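dark_b now lies flat between the fingers, against the cup-side finger. Centre over it, lower, grasp.

{"api": "jog_arm", "payload": {
  "increments": [
    [0,0.75,0,0],
    [0,0.7,0,0],
    [0,0,0.4,0],
    [0,0,0.35,0],
    [0,0,0,0]
  ],
  "grip": 70
}}

```text
time_s: 27.85
tcp_pos: [0.4394, -0.2008, 0.1845]
ee_rot: [[0.904, -0.428, -0.003], [-0.428, -0.904, 0.0], [-0.003, 0.001, -1.0]]
wrist_force: [-0.6, 0.2, 0.1]
gripper_width: 0.81
gripper_force: 0.0
```

{"api": "jog_arm", "payload": {
  "increments": [
    [0,0,0,0],
    [0,0,0,0],
    [0,0,0,0],
    [0,0,0,0],
    [0,0,0,0],
    [0,0,0,0]
  ],
  "grip": 15
}}

```text
time_s: 28.45
tcp_pos: [0.4399, -0.2007, 0.1859]
ee_rot: [[0.904, -0.427, 0.0], [-0.427, -0.904, -0.0], [0.0, -0.0, -1.0]]
wrist_force: [0.6, 0.9, 0.1]
gripper_width: 0.344
gripper_force: 0.1
```

{"api": "jog_arm", "payload": {
  "increments": [
    [0,0,-1,0],
    [0,0,-1,0],
    [0,0,-1,0],
    [0,0,-1,0],
    [0,0,-1,0],
    [0,0,0,0]
  ]
}}

```text
time_s: 29.05
tcp_pos: [0.4406, -0.2009, 0.2883]
ee_rot: [[0.904, -0.427, 0.006], [-0.427, -0.904, -0.001], [0.006, -0.002, -1.0]]
wrist_force: [0.5, 0.2, 0.3]
gripper_width: 0.321
gripper_force: 30.0
```

Run:
```python
from h import *
a=eyes.capture('scene');b=eyes.capture('top')
cv2.imwrite('pics/s6.png',np.hstack([cv2.resize(a[160:310,120:320],(400,300)),cv2.resize(b[190:340,280:480],(400,300))]))
plan(.5093,-.0342,.29,grip_axis=2.702+np.pi/2)
p,w,s=state()
# where the slat's ends lie if held exactly at its middle (mid 6 mm up at grasp height)
for n,o in(("scene",(120,160)),("top",(280,190))):
    print(n,np.round((proj(n,box([p[0],p[1],w],.14,.028,p[2]-.187,p[2]-.175))-o)*2))
```

```text
j6 expected 49
N 10 row [-0.04  -0.902 -0.022 -0.003] dyaw 0.1 j6 70.0 t 29.15 tcp [ 0.4396 -0.2007  0.2856] yaw -25.3
scene [[165. 135.]
 [193. 129.]
 [192. 226.]
 [223. 218.]
 [163. 125.]
 [191. 119.]
 [190. 216.]
 [221. 208.]]
top [[207. 229.]
 [187. 219.]
 [253. 128.]
 [233. 119.]
 [208. 229.]
 [188. 219.]
 [255. 127.]
 [235. 117.]]
```

View pics/s6.png

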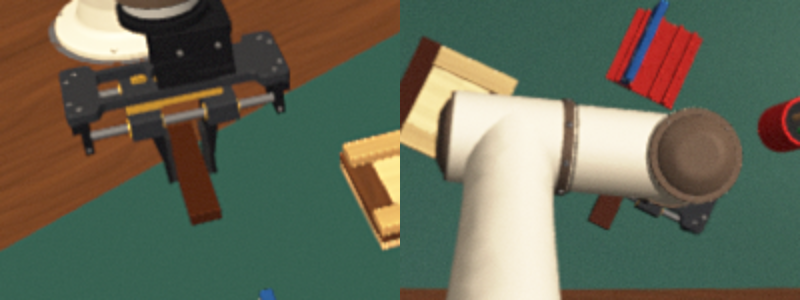

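dark_b is held at its middle: the far end in the scene crop matches the prediction within about 1 px. On to the remaining side.

{"api": "jog_arm", "payload": {
  "increments": [
    [-0.04,-0.9,-0.02,0],
    [-0.04,-0.9,-0.02,0],
    [-0.04,-0.9,-0.02,0],
    [-0.04,-0.9,-0.02,0],
    [-0.04,-0.9,-0.02,0],
    [-0.04,-0.9,-0.02,0],
    [-0.04,-0.9,-0.02,0],
    [-0.04,-0.9,-0.02,0],
    [-0.04,-0.9,-0.02,0],
    [-0.04,-0.9,-0.02,0]
  ]
}}

```text
time_s: 30.15
tcp_pos: [0.5093, -0.034, 0.2881]
ee_rot: [[0.904, -0.427, -0.003], [-0.427, -0.904, -0.0], [-0.003, 0.002, -1.0]]
wrist_force: [0.9, -0.7, 0.2]
gripper_width: 0.314
gripper_force: 30.0
```

{"api": "jog_arm", "payload": {
  "increments": [
    [0,0,0,0],
    [0,0,0,0]
  ]
}}

```text
time_s: 30.35
tcp_pos: [0.5091, -0.0345, 0.2884]
ee_rot: [[0.904, -0.427, -0.003], [-0.427, -0.904, -0.0], [-0.002, 0.002, -1.0]]
wrist_force: [-0.3, -0.0, 0.2]
gripper_width: 0.316
gripper_force: 30.0
```

```bash
python3 -c "
from h import *
plan(.5093,-.0342,.222,grip_axis=2.702+np.pi/2)"
```

```text
j6 expected 50
N 4 row [ 0.    -0.005  0.83  -0.004] dyaw 0.1 j6 50.4 t 30.35 tcp [ 0.5091 -0.0345  0.2884] yaw -25.3
```

{"api": "jog_arm", "payload": {
  "increments": [
    [0,0,0.9,0],
    [0,0,0.9,0],
    [0,0,0.9,0],
    [0,0,0.6,0],
    [0,0,0.1,0],
    [0,0,0,0]
  ]
}}

```text
time_s: 30.95
tcp_pos: [0.5095, -0.0349, 0.2215]
ee_rot: [[0.904, -0.427, -0.001], [-0.427, -0.904, -0.0], [-0.001, 0.001, -1.0]]
wrist_force: [0.3, -0.5, -0.5]
gripper_width: 0.313
gripper_force: 30.0
```

{"api": "jog_arm", "payload": {
  "increments": [
    [0,0,0.03,0],
    [0,0,0,0]
  ]
}}

```text
time_s: 31.15
tcp_pos: [0.5097, -0.0346, 0.2219]
ee_rot: [[0.904, -0.427, 0.002], [-0.427, -0.904, 0.0], [0.001, -0.001, -1.0]]
wrist_force: [-0.4, -0.6, -0.0]
gripper_width: 0.315
gripper_force: 30.0
```

{"api": "jog_arm", "payload": {
  "increments": [
    [0,0,0,0],
    [0,0,0,0],
    [0,0,-0.5,0],
    [0,0,-1,0],
    [0,0,-1,0],
    [0,0,-1,0]
  ],
  "grip": 50
}}

```text
time_s: 31.75
tcp_pos: [0.5095, -0.0346, 0.2927]
ee_rot: [[0.904, -0.427, 0.001], [-0.427, -0.904, 0.0], [0.001, -0.0, -1.0]]
wrist_force: [0.5, -0.2, -0.9]
gripper_width: 0.564
gripper_force: 0.0
```

{"api": "jog_arm", "payload": {
  "increments": [
    [0,0.9,-0.3,0],
    [0,0.9,-0.3,0],
    [0,0.9,-0.3,0],
    [0,0.9,-0.3,0],
    [0,0.9,-0.3,0],
    [0,0.9,-0.3,0],
    [0,0.9,-0.3,0],
    [0,0.9,-0.3,0],
    [0,0.9,-0.3,0],
    [0,0.9,-0.3,0]
  ]
}}

```text
time_s: 32.75
tcp_pos: [0.4312, -0.1985, 0.3513]
ee_rot: [[0.904, -0.428, -0.001], [-0.428, -0.904, 0.0], [-0.001, 0.0, -1.0]]
wrist_force: [0.6, -0.1, -0.3]
gripper_width: 0.572
gripper_force: 0.0
```

{"api": "jog_arm", "payload": {
  "increments": [
    [-0.9,0,0,0],
    [-0.9,0,0,0],
    [0,0,0,0],
    [0,0,0,0]
  ]
}}

```text
time_s: 33.15
tcp_pos: [0.3997, -0.1824, 0.3514]
ee_rot: [[0.904, -0.427, 0.001], [-0.427, -0.904, -0.0], [0.001, -0.0, -1.0]]
wrist_force: [-0.2, -0.0, -0.0]
gripper_width: 0.576
gripper_force: 0.0
```

Run:
```python
from h import *
out=[]
B=np.array([.5332,.0165,2.702]);bx=np.array([np.cos(B[2]),np.sin(B[2])]);by=np.array([-bx[1],bx[0]])
for n,(x,y,w,h) in(("top",(230,180,160,120)),("scene",(260,190,160,120))):
    a=eyes.capture(n);c=cv2.resize(a[y:y+h,x:x+w],(400*2//2,300),interpolation=cv2.INTER_CUBIC)
    for s in(-1,1):
        for P,z in((box([*(B[:2]+s*.056*by),B[2]],.14,.028,.032,.044),4),):
            q=((proj(n,P)[z:]-[x,y]+.5)*2.5)[[0,1,3,2]]
            cv2.polylines(c,[np.round(q).astype(np.int32)],True,(0,255,0),1)
    out.append(c)
cv2.imwrite("pics/f.png",np.hstack(out));print(sense()["time_s"])
```

```text
33.25
```

View pics/f.png

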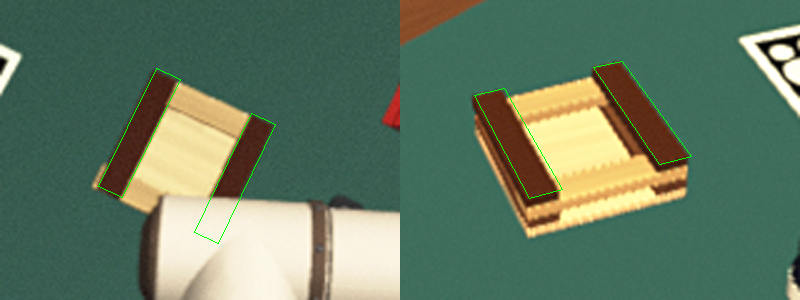

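Both dark slats lie within about 1 px of the ideal outlines (green). One near pale end shows slightly at left, so I'll check that against the earlier unobstructed picture.

Run:
```python
from h import *
out=[]
B=np.array([.5332,.0165,2.702]);bx=np.array([np.cos(B[2]),np.sin(B[2])])
for n,(x,y,w,h) in(("top",(250,190,100,100)),("scene",(280,210,100,100))):
    c=cv2.resize(cv2.imread(f"pics/{n}2.png")[y:y+h,x:x+w],(400,400),interpolation=cv2.INTER_CUBIC)
    for s in(-1,1):
        q=((proj(n,box([*(B[:2]+s*.056*bx),B[2]+np.pi/2],.14,.028,.02,.032))[4:]-[x,y]+.5)*4)[[0,1,3,2]]
        cv2.polylines(c,[np.round(q).astype(np.int32)],True,(0,255,0),1)
    out.append(c)
cv2.imwrite("pics/g.png",np.hstack(out))
```

```text
(no output)
```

View pics/g.png

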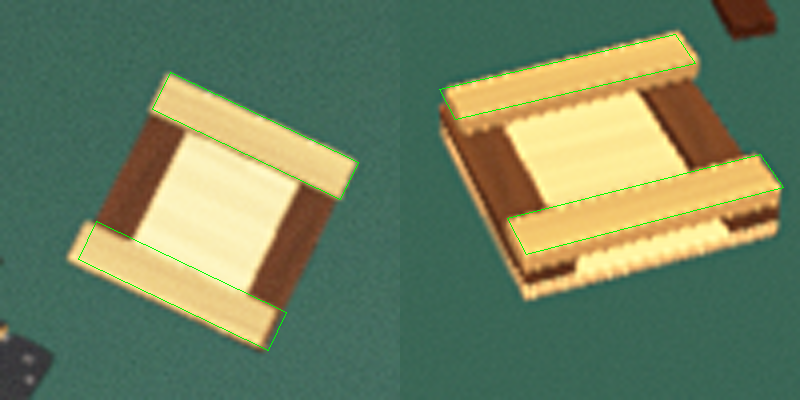

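The near pale slat is about 6 mm off along its length, inside the 13 mm tolerance, and the rest are within about 2 mm. Handing in.

```bash
python3 -c "
from station import r
print(r.finish_job())"
```

```text
the job is handed in; nothing more can be done
None
```

The crib is built and the job is handed in at about 33 s, though the hand-in gave no verdict: all four slats lie flat and square, the near pale slat is about 6 mm off lengthwise (13 mm allowed), and the arm is clear.

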